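# Fit the coarse diamond stone to the honing base

### The job

Set up the honing base with the blue diamond stone from the sharpening rack: where its neighbours crowd it, slide them along the shelf to make room, lift the stone straight up over the rack's front rail without knocking it against the rail and only then draw it forward, seat it fully down on the base's two pegs, and swing the turn-button fully across over its end to lock it in. Everything else on the rack stays upright and on the shelf behind the rail (slide it, never lift it), the red stone is not to be taken, and nothing else on the bench is to be shoved about.

Things in the scene. Friction and masses are not known exactly. Their poses are not given: they have to be found in the camera images.
- rack: Low wooden sharpening rack, fixed across the far part of the bench; 174 mm deep (own x, + away from the robot), 498 mm wide (own y). Origin: centre of its underside. Shelf top 55 mm above the origin, clear from x = -75 to +80 mm, y = -235 to +235 mm. End walls 14 mm thick, 100 mm high; back wall 116 mm high; nothing above the shelf.
- rail: Steel front retaining rail of the rack, fixed: two level 7 mm bars along the rack's y at x = -79 mm in the rack's frame; top of the upper one 88 mm above the bench (33 mm above the shelf). Same origin and axes as the rack.
- stone_blue: The wanted diamond stone: blue, 140 long (own x) x 50 wide (own y) x 24 mm high, perforated steel plate on top, a 16 mm long ledge at each end, 16 mm above the underside. Origin: centre of its underside. Lies flat, length along the rack's x within 3 degrees, in either of two places. Underneath two sockets, 12 mm wide, 13 mm deep, at x = -45, +45 mm. 0.3 to 0.6 kg: grip its 50 mm width at the middle.
- stone_red: A second stone of the same size and shape, red (not wanted), lying in the other place. Origin: centre of its underside.
- nail_tin: Open round tin of nails, 70 mm wide, 61 mm high, about 0.3 kg, loose on the shelf: either left (+y) of the left stone or between the stones, the paste tin in the other place. Origin: centre of its underside. Slides without tipping when pushed sideways just above the stones' height.
- paste_tin: Round green tin of honing paste with a bare metal lid, 62 mm wide, 52 mm high, about 0.2 kg, loose on the shelf in the other of the nail tin's two places. Origin: centre of its underside. Slides like the nail tin.
- carton: Small printed carton, 45 deep (own x) x 90 wide (own y) x 60 mm high, about 0.12 kg, loose on the shelf right (-y) of the right stone, wide side to the front. Origin: centre of its underside. Slides like the tins.
- honing_base: Honing base fixed to the bench before the rack: dark steel bar 44 mm wide (own y), own x from -121 to +93 mm, top 30 mm above the bench, on two 76 mm wide feet (12 mm high). Origin: on the bench, midway between its two pegs (8 mm thick, 10 mm high, tapered, at x = -45, +45 mm). Seated stone: underside 30 mm above the bench, centre over the origin, length along the base's x, either way round.
- turn_button (a joint): Brass turn-button on a post at x = -92, y = 0 mm of the base, turning about the vertical. Rad: 0 = fully across (short arm over the seated stone's end ledge, 2 mm above it; tail along the base's -x); at q the tail points at angle pi - q from the base's x towards its y. Starts out of the way, 1.3 to 1.75; stops at 0 and 1.8; stays put; about 1.5 N at the knob moves it. Blocked by an unseated stone.
- knob (a point): Top centre of the upright black thumb knob on the turn-button's tail, 46 mm from the pivot axis, 82 mm above the bench; knob 16 mm thick from about 65 mm above the bench to its top, thinner below; tail bar 11 mm wide, 48 to 54 mm above the bench.
- block_plane: Small hand plane, 48 x 170 x 59 mm, bystander on the left of the base. Origin: centre of its underside.
- jar_brown: Screw jar with a brown lid, 62 mm wide, 92 mm high, bystander on the right. Origin: centre of its underside.
- jar_white: Screw jar with a white lid, 62 mm wide, 91 mm high, bystander on the right. Origin: centre of its underside.
- glue_bottle: Yellow glue bottle with a red nozzle, 187 mm high, bystander on the left near the robot. Origin: centre of its underside.
- tape_measure: Yellow pocket tape, 33 x 94 x 63 mm, bystander on the left. Origin: centre of its underside.
There are look-alikes about, which are no part of the job. Leave any turquoise look-alike of the carton alone.

How it is judged:
By the outcome, as a careful person would: the job done as asked, in the order asked, and still so for the second after the job is handed in, with the robot touching nothing.
It also fails if it takes over 64 s, if anything falls off the work surface, if the arm or the gripper's body presses on something with over 40 N, if the wrist force passes 120 N, or if a joint passes its speed limit or range.

### The arm

A 6-joint arm with a two-finger parallel gripper is mounted at the origin on the work surface; the furniture and walls round the work are solid. World frame = base frame: x ahead of the robot, y to its left, z up, the work surface at z = 0. Lengths are in m, angles in rad, forces in N, time in s.
With the tool pointing down it reaches from about 0.35 to 0.975 m from the base axis. Payload 7.1 kg.
Tool frame: the origin (TCP) lies midway between the tips of the shut fingers; the grasp point (between the pads) lies 19 mm behind it; z points along the fingers, y is the line along which they close (so a half turn about z gives the same grasp; the last joint's range is limited). The gripper opens to 88 mm and grips with 3 to 60 N. Pads are 20 mm wide; open, the fingers measure 115 mm over their backs; the gripper's body (75 mm by 178 mm) begins 61 mm behind the grasp point.
Start: joints at [-1.281, 0.423, 1.63, -0, 1.089, -0.019], TCP at [0.19, -0.595, 0.202] pointing down, gripper open.
Joint ranges: [-3, 3], [-0.9, 2.11], [0.09, 2.58], [-1.31, 4.45], [0.11, 2.69], [-2.54, 2.54]. Speed limits (rad/s): [2.39, 2.39, 3.01, 3.14, 3.14, 3.14].

### API

Orientations are given as a 3x3 rotation matrix whose columns are the frame's x, y, z axes.
In Python, from rig import readout, optics, job gives the robot as it stands.
- The arm moves only by the tool jog_arm, never from a script. Its argument "moves" is a list of rows, each a list of 3 entries, a list of its own where there are three numbers: the shift along the tool's x, y, z in mm, then the turn about the tool's z in degrees, then the opening, from -1 (shut) to 1 (fully open), so that 0 is half open. In form: [[[dx, dy, dz], spin, hand], ...]. A call has 1 to 12 rows; each row shifts and turns the commanded pose from where the row before left it, along the tool's axes as they then stand; what a row does not reach is not made up. A row lasts 1/12 s, in which the tool goes at most 41.7 mm and 7.16 degrees, less where a joint would pass 70% of its speed; a pose out of reach is approached as far as the arm can. A call is refused whole if a number of a shift passes 41.7 or a number of a turn 7.16, either way. A call with a gripper value outside its range is refused whole. The fingers move at their own pace and stop on an object; the grip force is fixed at half the most. Time passes only in rows, so rows that do not move let the fingers close. It gives the time, the measured TCP pose, the force, the opening and the grip force at its end, in the units of the state.
- readout.observe(): the state, without advancing time (a new reading comes with each control period).
- optics.get_image(name): name is "side" or "top"; returns the picture (480x640x3 uint8, blue, green, red); there is no depth.
- optics.camera_model(name): a dict with "vfov" (degrees; the focal length in pixels is half the picture's height over the tangent of half this angle, whatever the lens; pixels are square), "cx", "cy" (the principal point, pixels), "pose" (4x4, takes a point from camera to world coordinates). Camera axes: x right, y down, z forward; pixel columns grow to the right and rows downward; lengths in m; the calibration is good to about 2 mm. A picture is of the moment at which its call begins. camera_model takes no time and is no camera call.
- job.close_job(): hands the job in; it is judged then, once.
The state is a dict: "clock": time; "q": joint angles; "dq": joint speeds; "joint_torque": joint torques, N m; "tool_pos": TCP position; "eef_rot": TCP orientation; "wrist_force": force on the tool from outside, world axes, zero at the start; "wrist_torque": the same for the moment, N m; "opening": finger opening in m; "grasp_force": force on a finger pad.
Only numpy, scipy, OpenCV 4.12 (cv2) and the standard library are available. Lean on these libraries where they do the work, as an engineer would, in place of code of your own. Each camera call takes 0.05 s, during which the arm holds its last target. There are 200 camera calls.

## Working session

There is one attempt and no reset: what is moved stays moved. The work goes in short steps, Python scripts to look and compute and a tool call to move; the robot and the scene stay as the last step left them, time stands still between calls to the robot, and variables do not carry over. Pictures are saved under pics/ and viewed, at most 10 in all, crops included, and the job is handed in when it is done.

Besides the shell and the picture viewer there is one more tool, called after "Emit:" as name(argument=value, ...) on one line, values as JSON. jog_arm: Moves the arm, as the interface text tells. Its arguments: {"type":"object","properties":{"moves":{"type":"array"}},"required":["moves"]}

```bash
mkdir -p pics; ls
cat > h.py <<'E'
import numpy as np, cv2
from rig import readout, optics, job
def ray(cam,u,v):
    m=optics.camera_model(cam); f=240/np.tan(np.radians(m["vfov"])/2); P=np.array(m["pose"])
    d=P[:3,:3]@np.array([(u-m["cx"])/f,(v-m["cy"])/f,1]); return P[:3,3],d
def onz(cam,u,v,z):
    o,d=ray(cam,u,v); return o+d*(z-o[2])/d[2]
def proj(cam,p):
    m=optics.camera_model(cam); f=240/np.tan(np.radians(m["vfov"])/2); P=np.array(m["pose"])
    c=P[:3,:3].T@(np.array(p)-P[:3,3]); return c[:2]/c[2]*f+[m["cx"],m["cy"]]
E
python3 - <<'E'
from h import *
np.set_printoptions(precision=3,suppress=True)
for n in("top","side"):
    cv2.imwrite(f"pics/{n}0.png",optics.get_image(n)); print(n,optics.camera_model(n))
s=readout.observe();print(s)
E
```

```text
pics
top {'vfov': 44.44755303478916, 'cx': 322.48424399083723, 'cy': 235.95049100894877, 'pose': array([[-0.024, -0.992,  0.121,  0.331],
       [-1.   ,  0.025,  0.009, -0.003],
       [-0.012, -0.12 , -0.993,  1.369],
       [ 0.   ,  0.   ,  0.   ,  1.   ]])}
side {'vfov': 53.83940306029754, 'cx': 318.7538736121355, 'cy': 241.35577513246898, 'pose': array([[-0.989, -0.068,  0.132,  0.344],
       [-0.149,  0.426, -0.892,  1.017],
       [ 0.005, -0.902, -0.431,  0.564],
       [ 0.   ,  0.   ,  0.   ,  1.   ]])}
{'clock': 0.1, 'q': array([-1.281,  0.424,  1.631, -0.   ,  1.089, -0.019]), 'dq': array([-0.001, -0.001, -0.002,  0.001,  0.   ,  0.   ]), 'joint_torque': array([  0.   , -54.561, -27.432,   0.065,   0.019,  -0.   ]), 'tool_pos': array([ 0.19 , -0.595,  0.201]), 'eef_rot': array([[ 0.953,  0.304, -0.   ],
       [ 0.304, -0.953,  0.001],
       [ 0.   , -0.001, -1.   ]]), 'wrist_force': array([ 0.266, -0.178, -0.066]), 'wrist_torque': array([-0.004,  0.065,  0.055]), 'grasp_force': 0.0, 'opening': 0.08787724135081126}
```

View pics/top0.png

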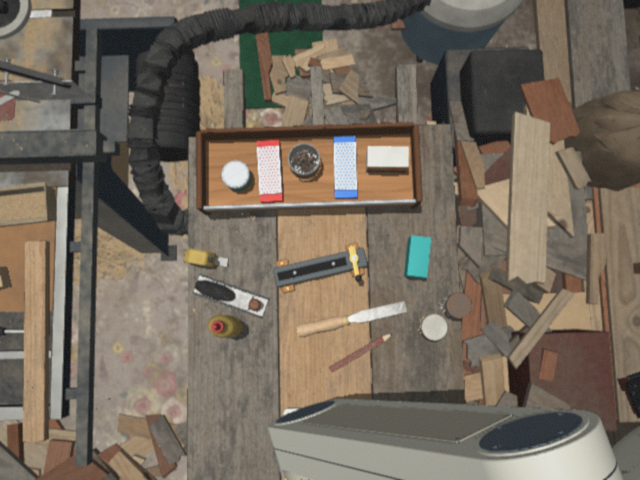

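View pics/side0.png

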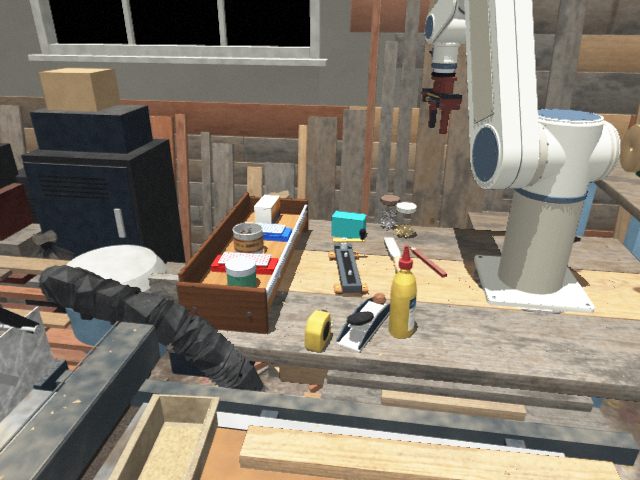

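The top view shows the red stone at (270,171), nail tin at (304,161), the blue stone at (345,167) and the white carton at (388,158). The paste tin is at (236,175). The base runs from (277,275) to (366,258) with its brass button at (355,262). The turquoise carton look-alike at (418,257) stays untouched. The blue stone is the only blue one on the rack. I'll confirm it in an enlarged crop.

Run:
```python
from h import *
np.set_printoptions(precision=4,suppress=True)
a=cv2.imread("pics/top0.png")
c=cv2.resize(a[120:300,190:440],None,fx=3.2,fy=3.2,interpolation=cv2.INTER_CUBIC)
cv2.imwrite("pics/crop0.png",c)
hsv=cv2.cvtColor(a,cv2.COLOR_BGR2HSV)
def blob(name,lo,hi,box,z):
    u0,v0,u1,v1=box; m=np.zeros(a.shape[:2],np.uint8)
    m[v0:v1,u0:u1]=cv2.inRange(hsv,np.array(lo),np.array(hi))[v0:v1,u0:u1]
    p=np.argwhere(m)[:,::-1]
    if len(p)<5: print(name,len(p));return
    h=cv2.convexHull(p.astype(np.float32))
    w=np.array([onz("top",u,v,z)[:2] for u,v in h[:,0]],np.float32)
    r=cv2.minAreaRect(w); print(name,len(p),p.min(0),p.max(0),"rect c",np.array(r[0]),np.array(r[1]),r[2])
blob("blue",(105,120,60),(125,255,255),(325,125,365,205),.079)
blob("red",(0,150,80),(8,255,255),(250,125,292,205),.079)
blob("carton",(0,0,150),(180,70,255),(362,140,415,180),.115)
blob("lid",(0,0,130),(180,60,255),(218,155,254,192),.107)
blob("brass",(15,130,100),(30,255,255),(338,235,372,290),.051)
# base dark
blob("base",(90,0,20),(130,255,110),(270,240,372,290),.03)
for n,u,v,z in [("rackFL",199,210,.1),("rackFR",418,208,.1),("nail",304.5,161,.116)]: print(n,onz("top",u,v,z))
```

```text
blue 296 [333 136] [356 197] rect c [ 0.6437 -0.0439] [0.1411 0.0475] 0.33553528785705566
red 282 [257 139] [282 202] rect c [0.6391 0.1246] [0.1429 0.0501] 2.308218479156494
carton 881 [366 146] [408 166] rect c [ 0.6557 -0.1362] [0.0918 0.0447] 88.44800567626953
lid 622 [221 160] [248 187] rect c [0.6274 0.1988] [0.0594 0.0608] 89.51876831054688
brass 8 [348 245] [358 274] rect c [ 0.4364 -0.0608] [0.0649 0.013 ] 16.02623748779297
base 478 [274 249] [367 285] rect c [0.4103 0.0141] [0.0667 0.2122] 11.51666259765625
rackFL [0.5494 0.2784 0.1   ]
rackFR [ 0.5415 -0.201   0.1   ]
nail [0.649  0.0442 0.116 ]
```

View pics/crop0.png

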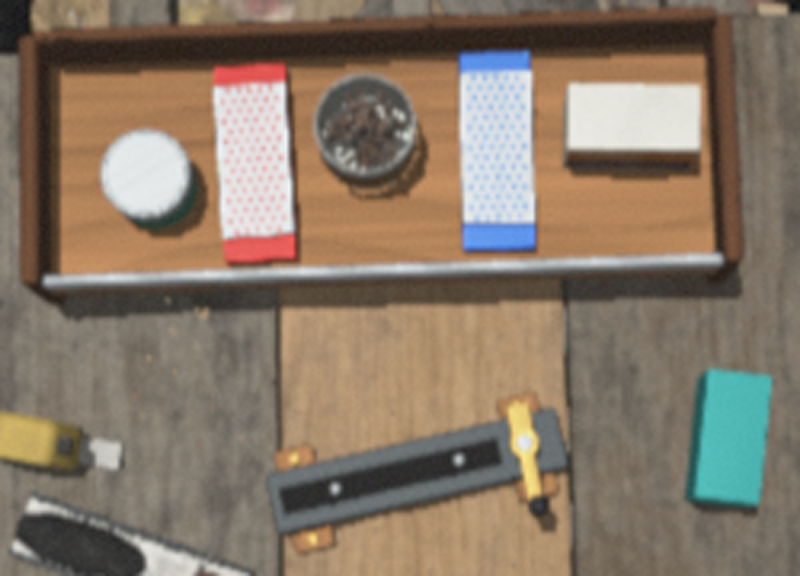

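The crop confirms the blue stone at crop (497,150), with the red one at (255,163) not wanted. The nail tin is to its left, the carton to its right, and the button tail with its knob points toward the robot. Next I compute the geometry.

```bash
cat >> h.py <<'E'
def cr(u,v,z,u0=190,v0=120,s=3.2): return onz("top",(u+.5)/s-.5+u0,(v+.5)/s-.5+v0,z)
E
python3 - <<'E'
from h import *
np.set_printoptions(precision=4,suppress=True)
a=cr(45,280,.088);b=cr(723,258,.088);d=a-b;print("rail",a,b,np.degrees(np.arctan2(-d[0],d[1])),np.linalg.norm(d))
for n,u,v,z in [("blueFL",463,250,.071),("blueFR",536,250,.071),("blueBL",459,52,.071),("blueBR",529,52,.071),("cartL",567,120,.115),("cartR",700,120,.115),
 ("nailL",315,129,.116),("nailR",415,129,.116),("redFR",297,258,.071),("redBR",286,65,.071),("wallR",718,150,.055),("wallRtop",713,150,.1)]: print(n,cr(u,v,z)[:2])
p1=cr(335,488,.04);p2=cr(458,459,.04);post=cr(525,441,.056);kn=cr(540,505,.082)
d=p1-p2;print("pegs",p1,p2,"len",np.linalg.norm(d),"ang",np.degrees(np.arctan2(d[1],d[0])),"mid",(p1+p2)/2)
ex=d/np.linalg.norm(d);print("post",post,"pred",(p1+p2)/2-.092*ex,"knob",kn,np.linalg.norm((kn-post)[:2]))
E
```

```text
rail [0.5575 0.2706 0.088 ] [ 0.5608 -0.1983  0.088 ] 0.4038608247339408 0.46890509512677603
blueFL [ 0.5743 -0.0194]
blueFR [ 0.573  -0.0705]
blueBL [ 0.717  -0.0202]
blueBR [ 0.7157 -0.0699]
cartL [ 0.6542 -0.0921]
cartR [ 0.6518 -0.1826]
nailL [0.6523 0.08  ]
nailR [0.6505 0.0118]
redFR [0.5716 0.0971]
redBR [0.7109 0.1028]
wallR [ 0.6449 -0.2031]
wallRtop [ 0.6343 -0.1928]
pegs [0.4116 0.0752 0.04  ] [ 0.43   -0.0123  0.04  ] len 0.08938760232306227 ang 101.87795623620173 mid [0.4208 0.0314 0.04  ]
post [ 0.4403 -0.0594  0.056 ] pred [ 0.4398 -0.0586  0.04  ] knob [ 0.394  -0.0672  0.082 ] 0.04689525065489442
```

Emit:
jog_arm(moves=[[[0, 0, 0], 6, 0], [[0, 0, 0], 6, -1], [[0, 0, 0], 5.7, -1], [[20, -23, -1], 0, -1], [[20, -23, -1], 0, -1], [[20, -23, -1], 0, -1], [[20, -23, -1], 0, -1], [[20, -23, -1], 0, -1], [[20, -23, -1], 0, -1], [[20, -23, -1], 0, -1], [[20, -23, -1], 0, -1], [[20, -23, -1], 0, -1]])

```text
clock: 1.1
tool_pos: [0.3706, -0.387, 0.2109]
eef_rot: [[1.0, -0.0, -0.0], [-0.0, -1.0, 0.0], [-0.0, -0.0, -1.0]]
wrist_force: [1.1, -0.5, -0.1]
opening: 0.0115
grasp_force: 0.0
```

Emit:
jog_arm(moves=[[[20, -23, 0], 0, -1], [[20, -23, 0], 0, -1], [[20, -23, 0], 0, -1], [[20, -23, 0], 0, -1], [[20, -23, 0], 0, -1], [[20, -23, 0], 0, -1], [[20, -23, 0], 0, -1], [[20, -23, 0], 0, -1], [[20, -23, 0], 0, -1], [[20, -23, 0], 0, -1], [[20, -23, 0], 0, -1], [[0, 0, 0], 0, -1]])

```text
clock: 2.1
tool_pos: [0.5928, -0.1319, 0.2108]
eef_rot: [[1.0, 0.003, 0.001], [0.003, -1.0, 0.001], [0.001, -0.001, -1.0]]
wrist_force: [-0.3, 0.3, -0.3]
opening: 0.0004
grasp_force: 0.0
```

Next to (0.652, -0.068), then down to about 0.12.

Emit:
jog_arm(moves=[[[20, -21, 0], 0, -1], [[20, -21, 0], 0, -1], [[19, -22, 0], 0, -1], [[0, 0, 25], 0, -1], [[0, 0, 25], 0, -1], [[0, 0, 25], 0, -1], [[0, 0, 10], 0, -1], [[0, 0, 0], 0, -1], [[0, 0, 0], 0, -1]])

```text
clock: 2.85
tool_pos: [0.6488, -0.0719, 0.1261]
eef_rot: [[1.0, -0.001, -0.001], [-0.001, -1.0, 0.0], [-0.001, -0.0, -1.0]]
wrist_force: [0.6, -0.4, 0.2]
opening: 0.0002
grasp_force: 0.0
```

Run:
```python
from h import *
np.set_printoptions(precision=4,suppress=True)
a=optics.get_image("top");b=optics.get_image("side")
c=np.hstack([cv2.resize(a[120:220,290:430],(400,286),interpolation=cv2.INTER_CUBIC),cv2.resize(b[170:270,190:330],(400,286),interpolation=cv2.INTER_CUBIC)])
cv2.imwrite("pics/c1.png",c)
s=readout.observe();print(s["tool_pos"],proj("side",s["tool_pos"]))
```

```text
[ 0.65   -0.0719  0.1277] [262.8425 205.4984]
```

View pics/c1.png

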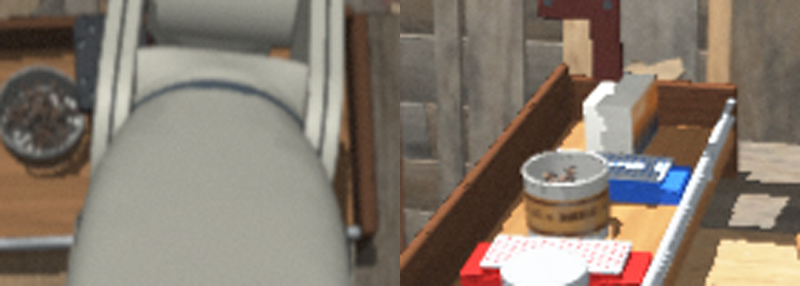

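The top view is hidden by the arm. The side crop shows the shut fingers at (607,75), just in front of the carton at (625,115) and above the blue stone. I lower to just above stone height and push.

Emit:
jog_arm(moves=[[[1, 0, 20], 0, -1], [[0, 0, 20], 0, -1], [[0, 0, 0], 0, -1], [[0, 0, 0], 0, -1]])

```text
clock: 3.28
tool_pos: [0.65, -0.0716, 0.0867]
eef_rot: [[1.0, -0.0, -0.0], [-0.0, -1.0, 0.0], [-0.0, -0.0, -1.0]]
wrist_force: [0.7, -0.4, 1.0]
opening: 0.0006
grasp_force: 0.0
```

Emit:
jog_arm(moves=[[[0, 3, 0], 0, -1], [[0, 3, 0], 0, -1], [[0, 3, 0], 0, -1], [[0, 3, 0], 0, -1], [[0, 3, 0], 0, -1], [[0, 2, 0], 0, -1], [[0, 0, 0], 0, -1], [[0, 0, 0], 0, -1]])

```text
clock: 3.95
tool_pos: [0.65, -0.0887, 0.0861]
eef_rot: [[1.0, -0.0, -0.0], [-0.0, -1.0, -0.0], [-0.0, 0.0, -1.0]]
wrist_force: [-0.5, 0.7, -0.2]
opening: 0.0005
grasp_force: 0.0
```

Emit:
jog_arm(moves=[[[0, -4, 0], 0, -1], [[0, -5, 10], 0, -1], [[0, -5, -30], 0, -1], [[-1, -10, -30], 0, 0.43], [[-1, -10, -10], 0, 0.43], [[-3, -10, 0], 0, 0.43], [[0, 0, 0], 0, 0.43], [[0, 0, 0], 0, 0.43], [[0, 0, 0], 0, 0.43]])

```text
clock: 4.7
tool_pos: [0.6439, -0.0443, 0.1443]
eef_rot: [[1.0, 0.0, -0.003], [0.0, -1.0, 0.0], [-0.003, -0.0, -1.0]]
wrist_force: [0.2, 0.1, 0.5]
opening: 0.0369
grasp_force: 0.0
```

Run:
```python
from h import *
np.set_printoptions(precision=4,suppress=True)
a=optics.get_image("top");b=optics.get_image("side")
cv2.imwrite("pics/c2.png",cv2.resize(b[150:270,190:330],(700,600),interpolation=cv2.INTER_CUBIC))
s=readout.observe();print(s["tool_pos"],s["opening"],(proj("side",s["tool_pos"])-[190,150])*5)
```

```text
[ 0.6443 -0.0447  0.1446] 0.04476648075215438 [359.9672 265.874 ]
```

View pics/c2.png

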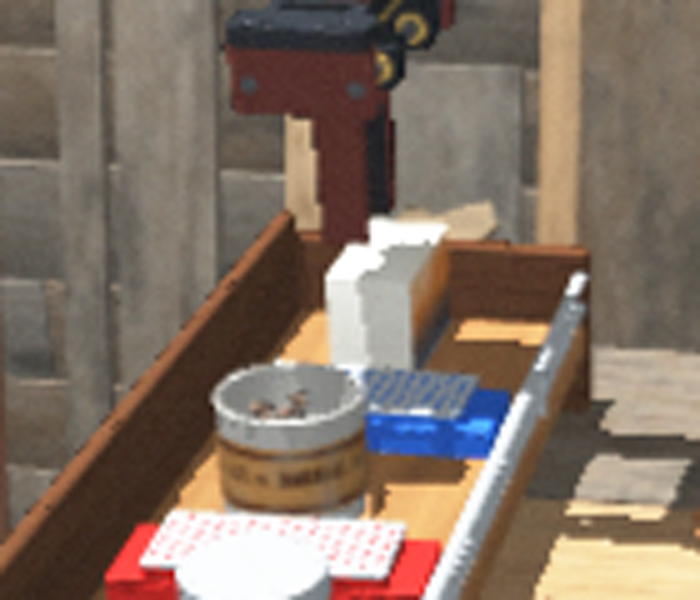

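The side crop shows the carton's left face at crop x 330–413 with its top edge near y 275. The stone sits clear between it and the nail tin, and the fingers are above.

Run:
```python
from h import *
np.set_printoptions(precision=4,suppress=True)
for u,v,z in [(413,277,.115),(330,277,.115),(367,370,.055),(367,455,.055),(490,458,.055),(497,410,.071),(508,395,.071)]: print(u,v,z,onz("side",(u+.5)/5-.5+190,(v+.5)/5-.5+150,z))
for n,p in [("stone R top back",(.715,-.07,.071)),("stone FL bottom",(.5745,-.0195,.055))]: print(n,(proj("side",p)-[190,150])*5)
```

```text
413 277 0.115 [ 0.6357 -0.1111  0.115 ]
330 277 0.115 [ 0.6786 -0.1041  0.115 ]
367 370 0.055 [ 0.6662 -0.1223  0.055 ]
367 455 0.055 [ 0.6391 -0.0182  0.055 ]
490 458 0.055 [ 0.5776 -0.0246  0.055 ]
497 410 0.071 [ 0.5784 -0.0475  0.071 ]
508 395 0.071 [ 0.5767 -0.0666  0.071 ]
stone R top back [247.0745 373.2135]
stone FL bottom [491.9507 460.766 ]
```

Emit:
jog_arm(moves=[[[0, 0, 0], 0, 0.43], [[0, 0, 0], 0, 0.43], [[0, 0, 0], 0, 0.43], [[0, 0, 20], 0, 0.43], [[0, 0, 20], 0, 0.43], [[0, 0, 15], 0, 0.43], [[0, 0, 10], 0, 0.43], [[0, 0, 0], 0, 0.43]])

```text
clock: 5.47
tool_pos: [0.6435, -0.0445, 0.0788]
eef_rot: [[1.0, -0.0, -0.004], [-0.0, -1.0, 0.0], [-0.004, -0.0, -1.0]]
wrist_force: [-0.2, -0.1, -0.0]
opening: 0.0633
grasp_force: 0.0
```

Emit:
jog_arm(moves=[[[0, 0, 10], 0, 0.43], [[0, 0, 8], 0, 0.43], [[0, 0, 0], 0, 0.43], [[0, 0, 0], 0, 0.43]])

```text
clock: 5.8
tool_pos: [0.6449, -0.0444, 0.0629]
eef_rot: [[1.0, -0.0, -0.0], [-0.0, -1.0, 0.0], [-0.0, -0.0, -1.0]]
wrist_force: [0.1, 0.4, 0.5]
opening: 0.0628
grasp_force: 0.0
```

Emit:
jog_arm(moves=[[[0, 0, 2], 0, -1], [[0, 0, 0], 0, -1], [[0, 0, 0], 0, -1], [[0, 0, 0], 0, -1], [[0, 0, 0], 0, -1], [[0, 0, 0], 0, -1], [[0, 0, 0], 0, -1]])

```text
clock: 6.38
tool_pos: [0.6451, -0.0445, 0.0612]
eef_rot: [[1.0, -0.0, 0.0], [-0.0, -1.0, -0.0], [0.0, 0.0, -1.0]]
wrist_force: [-0.2, 0.5, -0.4]
opening: 0.0196
grasp_force: 0.0
```

Emit:
jog_arm(moves=[[[0, 0, -4], 0, -1], [[0, 0, -8], 0, -1], [[0, 0, -12], 0, -1], [[0, 0, -20], 0, -1], [[0, 0, -20], 0, -1], [[0, 0, -16], 0, -1], [[0, 0, 0], 0, -1], [[0, 0, 0], 0, -1]])

```text
clock: 7.05
tool_pos: [0.646, -0.0445, 0.1428]
eef_rot: [[1.0, -0.0, 0.003], [-0.0, -1.0, -0.0], [0.003, 0.0, -1.0]]
wrist_force: [-0.9, 0.1, -0.1]
opening: 0.0003
grasp_force: 0.0
```

The gripper closed on nothing, so I look.

Run:
```python
from h import *
np.set_printoptions(precision=4,suppress=True)
b=optics.get_image("side")
cv2.imwrite("pics/c3.png",cv2.resize(b[150:270,190:330],(700,600),interpolation=cv2.INTER_CUBIC))
s=readout.observe();print(s)
```

```text
{'clock': 7.1, 'q': array([-0.0873,  0.5229,  1.6223,  0.    ,  0.9956,  1.4837]), 'dq': array([ 0.0017,  0.026 ,  0.0167, -0.0015, -0.0019,  0.0003]), 'joint_torque': array([  0.0018, -60.0628, -26.4904,   0.0187,  -0.0905,   0.0004]), 'tool_pos': array([ 0.645 , -0.0445,  0.1415]), 'eef_rot': array([[ 1.    , -0.0002,  0.0007],
       [-0.0002, -1.    , -0.    ],
       [ 0.0007,  0.    , -1.    ]]), 'wrist_force': array([-0.09  ,  0.2918,  0.3699]), 'wrist_torque': array([0.0116, 0.0607, 0.0143]), 'grasp_force': 0.0, 'opening': 0.0003796655771235142}
```

View pics/c3.png

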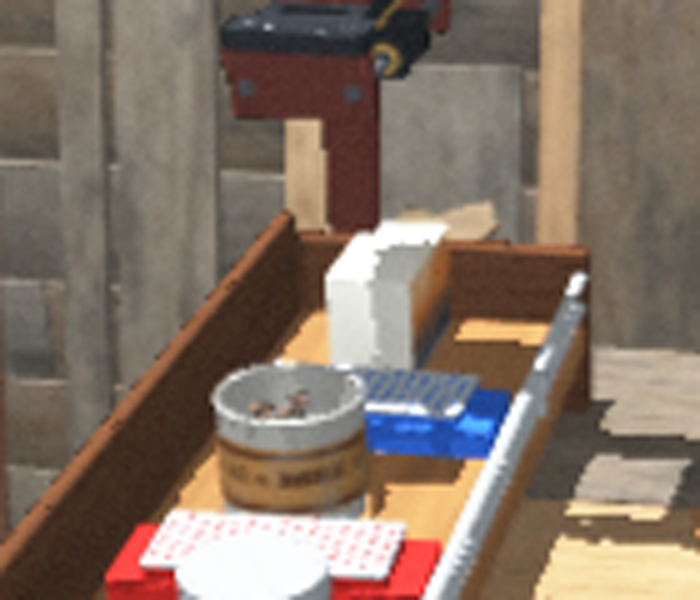

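The stone hasn't moved. The fingertips appear at crop (353,230), higher than projected, so I check the real tip height.

Run:
```python
from h import *
np.set_printoptions(precision=4,suppress=True)
s=readout.observe();p=s["tool_pos"]
for dz in (0,.01,.02,.03): print(dz,(proj("side",p+[0,0,dz])-[190,150])*5)
b=optics.get_image("side")
hsv=cv2.cvtColor(b,cv2.COLOR_BGR2HSV); 
for v in range(190,206): print(v,[tuple(int(x) for x in b[v,u]) for u in (258,261,264)])
```

```text
0 [358.6577 271.9451]
0.01 [357.6964 252.9675]
0.02 [356.728  233.8489]
0.03 [355.7524 214.5878]
190 [(46, 47, 85), (41, 43, 83), (48, 50, 88)]
191 [(45, 47, 85), (46, 46, 85), (43, 47, 83)]
192 [(45, 47, 87), (44, 50, 85), (43, 48, 82)]
193 [(43, 46, 84), (45, 48, 86), (43, 44, 80)]
194 [(46, 49, 87), (43, 42, 83), (40, 44, 81)]
195 [(43, 49, 86), (43, 43, 85), (44, 47, 85)]
196 [(47, 54, 95), (80, 84, 114), (61, 66, 101)]
197 [(63, 88, 135), (211, 220, 230), (187, 195, 209)]
198 [(54, 81, 124), (255, 255, 255), (255, 255, 255)]
199 [(49, 64, 90), (255, 255, 255), (255, 255, 255)]
200 [(139, 155, 174), (255, 255, 255), (255, 255, 255)]
201 [(246, 249, 251), (255, 255, 255), (255, 255, 255)]
202 [(255, 255, 255), (255, 255, 255), (255, 255, 255)]
203 [(255, 255, 255), (255, 255, 255), (255, 255, 255)]
204 [(255, 255, 255), (255, 255, 255), (233, 238, 237)]
205 [(255, 255, 255), (255, 255, 255), (229, 234, 234)]
```

The tips are really about 20 mm above the reported TCP: seen at row 196 against a projection of 204, and the same offset before the push. That is why the grip passed just over the stone top. I redo it lower, watching the force near the shelf.

Emit:
jog_arm(moves=[[[0, 0, 0], 0, 0.43], [[0, 0, 0], 0, 0.43], [[0, 0, 0], 0, 0.43], [[0, 0, 0], 0, 0.43], [[0, 0, 0], 0, 0.43], [[0, 0, 0], 0, 0.43], [[0, 0, 20], 0, 0.43], [[0, 0, 20], 0, 0.43], [[0, 0, 20], 0, 0.43], [[0, 0, 10], 0, 0.43], [[0, 0, 8], 0, 0.43], [[0, 0, 0], 0, 0.43]])

```text
clock: 8.15
tool_pos: [0.6441, -0.0444, 0.0616]
eef_rot: [[1.0, -0.0, -0.002], [-0.0, -1.0, 0.0], [-0.002, -0.0, -1.0]]
wrist_force: [-0.1, 0.9, 0.0]
opening: 0.0628
grasp_force: 0.0
```

Emit:
jog_arm(moves=[[[0, 0, 4], 0, 0.43], [[0, 0, 0], 0, 0.43], [[0, 0, 3], 0, 0.43], [[0, 0, 0], 0, 0.43]])

```text
clock: 8.48
tool_pos: [0.6453, -0.0445, 0.0564]
eef_rot: [[1.0, -0.0, 0.001], [-0.0, -1.0, -0.0], [0.001, 0.0, -1.0]]
wrist_force: [-0.0, 0.1, -0.6]
opening: 0.0627
grasp_force: 0.0
```

Emit:
jog_arm(moves=[[[0, 0, 3], 0, 0.43], [[0, 0, 0], 0, 0.43], [[0, 0, 0], 0, 0.43]])

```text
clock: 8.73
tool_pos: [0.645, -0.0445, 0.0531]
eef_rot: [[1.0, -0.0, -0.0], [-0.0, -1.0, 0.0], [-0.0, -0.0, -1.0]]
wrist_force: [-0.2, -0.4, -0.1]
opening: 0.0625
grasp_force: 0.0
```

Run:
```python
from h import *
np.set_printoptions(precision=4,suppress=True)
b=optics.get_image("side")
cv2.imwrite("pics/c4.png",cv2.resize(b[150:270,190:330],(700,600),interpolation=cv2.INTER_CUBIC))
s=readout.observe();print(s["tool_pos"],s["wrist_force"])
for q in [(0,.0,0),(0,.045,0),(0,.045,.02)]:print((proj("side",s["tool_pos"]+q)-[190,150])*5)
```

```text
[ 0.645  -0.0445  0.0531] [ 0.6764  0.238  -0.3803]
[366.7932 433.6891]
[343.6962 471.6838]
[341.6518 435.0061]
```

View pics/c4.png

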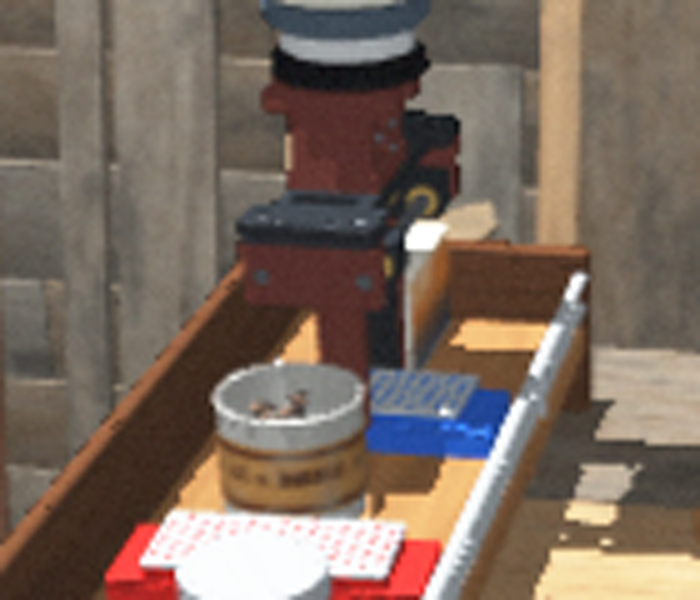

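The tips have passed reported z 0.055 with no contact, so the offset is confirmed. The finger goes down between tin and stone at crop (340,360). I go lower in small steps.

Emit:
jog_arm(moves=[[[0, 0, 4], 0, 0.43], [[0, 0, 0], 0, 0.43], [[0, 0, 3], 0, 0.43], [[0, 0, 0], 0, 0.43], [[0, 0, 0], 0, 0.43]])

```text
clock: 9.2
tool_pos: [0.6449, -0.0445, 0.0458]
eef_rot: [[1.0, -0.0, -0.0], [-0.0, -1.0, 0.0], [-0.0, -0.0, -1.0]]
wrist_force: [0.2, 0.5, -0.9]
opening: 0.0626
grasp_force: 0.0
```

Emit:
jog_arm(moves=[[[0, 0, 3], 0, 0.43], [[0, 0, 0], 0, 0.43], [[0, 0, 0], 0, 0.43]])

```text
clock: 9.45
tool_pos: [0.6448, -0.0445, 0.0428]
eef_rot: [[1.0, -0.0, -0.0], [-0.0, -1.0, 0.0], [-0.0, -0.0, -1.0]]
wrist_force: [-1.6, 1.4, -0.6]
opening: 0.063
grasp_force: 0.0
```

Emit:
jog_arm(moves=[[[0, 0, 2], 0, 0.43], [[0, 0, 0], 0, -1], [[0, 0, 0], 0, -1], [[0, 0, 0], 0, -1], [[0, 0, 0], 0, -1], [[0, 0, 0], 0, -1]])

```text
clock: 9.95
tool_pos: [0.645, -0.0444, 0.041]
eef_rot: [[1.0, -0.0, -0.0], [-0.0, -1.0, 0.0], [-0.0, -0.0, -1.0]]
wrist_force: [0.0, 0.2, -1.4]
opening: 0.0497
grasp_force: 30.0
```

Gripped at 49.7 mm. I lift straight up 60 mm.

Emit:
jog_arm(moves=[[[0, 0, 0], 0, -1], [[0, 0, -2], 0, -1], [[0, 0, -4], 0, -1], [[0, 0, -8], 0, -1], [[0, 0, -10], 0, -1], [[0, 0, -10], 0, -1], [[0, 0, -10], 0, -1], [[0, 0, -10], 0, -1], [[0, 0, -8], 0, -1], [[0, 0, 0], 0, -1], [[0, 0, 0], 0, -1]])

```text
clock: 10.87
tool_pos: [0.6454, -0.0445, 0.1039]
eef_rot: [[1.0, -0.0, 0.001], [-0.0, -1.0, -0.0], [0.001, 0.0, -1.0]]
wrist_force: [-0.2, 0.8, -5.5]
opening: 0.0495
grasp_force: 30.0
```

Run:
```python
from h import *
np.set_printoptions(precision=4,suppress=True)
b=optics.get_image("side")
cv2.imwrite("pics/c5.png",cv2.resize(b[120:270,190:365],(700,600),interpolation=cv2.INTER_CUBIC))
hsv=cv2.cvtColor(b,cv2.COLOR_BGR2HSV)
m=cv2.inRange(hsv,np.array((105,150,80)),np.array((125,255,255)));m[:,:200]=0;m[:,330:]=0;m[:150]=0;m[260:]=0
p=np.argwhere(m)[:,::-1];print(len(p),p.min(0),p.max(0))
s=readout.observe();print(s["tool_pos"],s["opening"],s["wrist_force"])
# low-right blue pixel: near front bottom corner
i=p[np.argmax(p[:,1])];x,y=i
o,d=ray("side",x,y); t=(-.0195-o[1])/d[1]; print("nearest-bottom",i,o+d*t)
```

```text
414 [231 202] [290 217]
[ 0.6449 -0.0445  0.1032] 0.049769137990931744 [-0.3199 -0.3673 -5.5073]
nearest-bottom [274 217] [ 0.6087 -0.0195  0.1204]
```

View pics/c5.png

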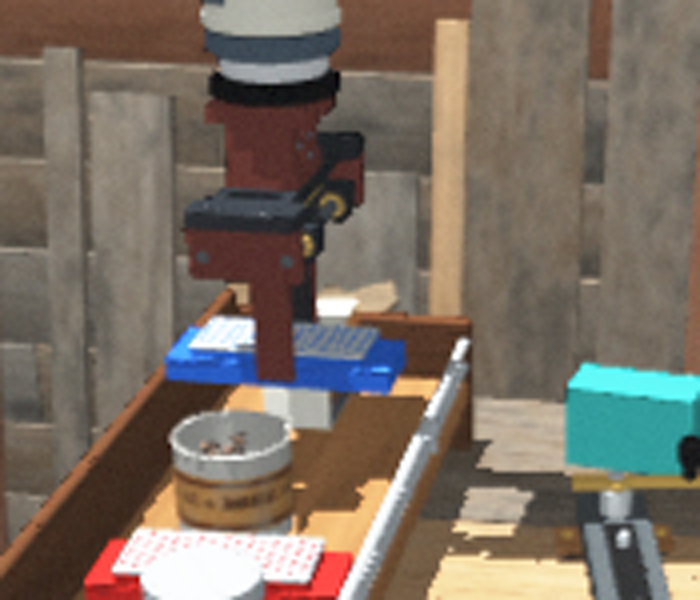

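The stone is held level with its underside about 30 mm above the rail, and the tin and carton are upright. I draw it forward, then turn.

Emit:
jog_arm(moves=[[[-6, 0, 0], 0, -1], [[-14, 0, 0], 0, -1], [[-22, 0, 0], 0, -1], [[-24, 0, 0], 0, -1], [[-24, 0, 0], 0, -1], [[-24, 0, 0], 0, -1], [[-24, 0, 0], 0, -1], [[-24, 0, 0], 0, -1], [[-24, 0, 0], 0, -1], [[-20, 0, 0], 0, -1], [[-12, 0, 0], 0, -1], [[-6, 0, 0], 0, -1]])

```text
clock: 11.92
tool_pos: [0.4187, -0.0443, 0.1028]
eef_rot: [[1.0, -0.0, -0.002], [-0.0, -1.0, 0.0], [-0.002, -0.0, -1.0]]
wrist_force: [-0.4, -0.2, -5.9]
opening: 0.0499
grasp_force: 30.0
```

Emit:
jog_arm(moves=[[[0, -10, 0], 0, -1], [[0, -20, 0], 0, -1], [[0, -26, 0], 0, -1], [[0, -14, 0], 0, -1], [[0, -6, 0], 0, -1], [[0, 0, 0], -6, -1], [[0, 0, 0], -6, -1], [[0, 0, 0], -6, -1], [[0, 0, 0], -6, -1], [[0, 0, 0], -6, -1], [[0, 0, 0], -6, -1], [[0, 0, 0], -6, -1]])

```text
clock: 12.92
tool_pos: [0.4222, 0.0317, 0.1032]
eef_rot: [[0.74, 0.673, 0.001], [0.673, -0.74, -0.0], [0.001, 0.001, -1.0]]
wrist_force: [0.6, 0.2, -4.8]
opening: 0.0496
grasp_force: 30.0
```

Emit:
jog_arm(moves=[[[0, 0, 0], -6, -1], [[0, 0, 0], -6, -1], [[0, 0, 0], -6, -1], [[0, 0, 0], -6, -1], [[0, 0, 0], -6, -1], [[0, 0, 0], -6, -1], [[0, 0, 0], -6, -1], [[0, 0, 0], -6, -1], [[0, 0, 0], -6, -1], [[0, 0, 0], -6, -1], [[0, 0, 0], 0, -1], [[0, 0, 0], 0, -1]])

```text
clock: 13.92
tool_pos: [0.4218, 0.0316, 0.1031]
eef_rot: [[-0.205, 0.979, 0.001], [0.979, 0.205, -0.0], [-0.0, 0.001, -1.0]]
wrist_force: [0.0, -0.7, -4.9]
opening: 0.0499
grasp_force: 30.0
```

Run:
```python
from h import *
np.set_printoptions(precision=4,suppress=True)
s=readout.observe();print(s["tool_pos"],s["eef_rot"][:,0],s["opening"])
b=optics.get_image("side"); cv2.imwrite("pics/side6.png",b)
a=cv2.imread("pics/side0.png")
A=cv2.resize(a[240:300,310:390],(800,600),interpolation=cv2.INTER_CUBIC)
B=cv2.resize(b[190:300,280:420],(800,629),interpolation=cv2.INTER_CUBIC)
C=np.hstack([cv2.resize(A,(400,300)),cv2.resize(B,(400,300))])
cv2.imwrite("pics/c6.png",C)
# peg blobs in original images
for n,P in (("side",[(.4116,.0752,.04),(.43,-.0123,.04)]),):
  for p in P: print(proj(n,p))
```

```text
[0.4218 0.0316 0.1031] [-0.2048  0.9788 -0.0001] 0.04992437218426028
[350.1149 270.7884]
[345.8242 252.9918]
```

View pics/c6.png

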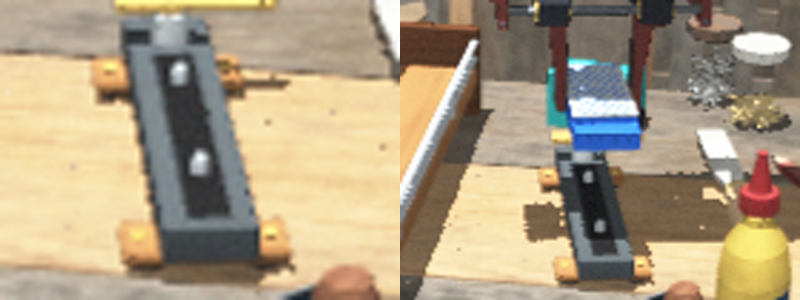

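The left crop shows the peg tops at side px (350.2,270.4) and (346.0,252.8), matching the top-view estimate to about 1 mm. The right crop shows the stone held above and parallel to the base. Now I check the stone's offset in hand against its predicted end corners.

Run:
```python
from h import *
np.set_printoptions(precision=4,suppress=True)
b=cv2.imread("pics/side6.png");hsv=cv2.cvtColor(b,cv2.COLOR_BGR2HSV)
m=cv2.inRange(hsv,np.array((105,150,60)),np.array((125,255,255)));m[:190]=0;m[260:]=0;m[:,:320]=0;m[:,380:]=0
c=np.array([.4218,.0316]);ex=np.array([-.2048,.9788]);ey=np.array([-.9788,-.2048])
for lx,ly,z in [(70,25,.117),(70,-25,.117),(70,25,.133),(70,-25,.133)]:
    print(lx,ly,z,proj("side",[*(c+ex*lx/1000+ey*ly/1000),z]))
p=np.argwhere(m)[:,::-1];print(len(p),p.min(0),p.max(0))
for u in range(334,368,3):
    v=p[p[:,0]==u,1]; print(u,(v.min(),v.max()) if len(v) else None,end="; ")
print([list(map(int,b[v,352])) for v in range(218,246,1)])
```

```text
70 25 0.117 [363.6857 245.0194]
70 -25 0.117 [340.6376 245.4991]
70 25 0.133 [364.0259 238.3178]
70 -25 0.133 [340.8216 238.7832]
222 [338 230] [363 244]
334 None; 337 None; 340 (np.int64(233), np.int64(238)); 343 (np.int64(233), np.int64(244)); 346 (np.int64(233), np.int64(244)); 349 (np.int64(233), np.int64(244)); 352 (np.int64(233), np.int64(244)); 355 (np.int64(233), np.int64(244)); 358 (np.int64(233), np.int64(244)); 361 (np.int64(233), np.int64(244)); 364 None; 367 None; [[141, 127, 119], [142, 125, 111], [144, 117, 101], [142, 122, 107], [140, 127, 116], [146, 108, 86], [139, 127, 118], [137, 135, 126], [183, 156, 138], [254, 239, 209], [254, 251, 247], [254, 245, 230], [254, 249, 240], [253, 240, 220], [204, 191, 183], [177, 95, 54], [206, 99, 46], [253, 155, 69], [255, 180, 83], [255, 182, 84], [255, 180, 84], [171, 82, 37], [192, 92, 39], [193, 92, 41], [195, 92, 42], [194, 92, 41], [187, 100, 62], [144, 139, 141]]
```

The fit is within about 1 mm. I descend to just over the pegs, then go slowly.

Emit:
jog_arm(moves=[[[0, -1, 10], 0, -1], [[0, 0, 16], 0, -1], [[0, 0, 16], 0, -1], [[0, 0, 14], 0, -1], [[0, 0, 8], 0, -1], [[0, 0, 6], 0, -1], [[0, 0, 0], 0, -1], [[0, 0, 0], 0, -1]])

```text
clock: 14.63
tool_pos: [0.4203, 0.0314, 0.0331]
eef_rot: [[-0.207, 0.978, -0.0], [0.978, 0.207, 0.0], [0.0, -0.0, -1.0]]
wrist_force: [1.4, -0.3, -4.6]
opening: 0.0495
grasp_force: 30.0
```

Emit:
jog_arm(moves=[[[0, 0, 3], 0, -1], [[0, 0, 2], 0, -1], [[0, 0, 2], 0, -1], [[0, 0, 2], 0, -1], [[0, 0, 0], 0, -1], [[0, 0, 0], 0, -1]])

```text
clock: 15.13
tool_pos: [0.42, 0.0313, 0.024]
eef_rot: [[-0.208, 0.978, -0.0], [0.978, 0.208, -0.0], [0.0, -0.0, -1.0]]
wrist_force: [-0.8, -0.2, -4.3]
opening: 0.05
grasp_force: 30.0
```

Emit:
jog_arm(moves=[[[0, 0, 2], 0, -1], [[0, 0, 2], 0, -1], [[0, 0, 1], 0, -1], [[0, 0, 0], 0, -1], [[0, 0, 0], 0, -1]])

```text
clock: 15.55
tool_pos: [0.42, 0.0313, 0.019]
eef_rot: [[-0.208, 0.978, -0.0], [0.978, 0.208, -0.0], [0.0, -0.0, -1.0]]
wrist_force: [0.2, -0.7, -4.5]
opening: 0.0498
grasp_force: 30.0
```

Emit:
jog_arm(moves=[[[0, 0, 1], 0, -1], [[0, 0, 1], 0, -1], [[0, 0, 1], 0, -1], [[0, 0, 0], 0, -1], [[0, 0, 0], 0, -1]])

```text
clock: 15.97
tool_pos: [0.4201, 0.0314, 0.016]
eef_rot: [[-0.208, 0.978, -0.0], [0.978, 0.208, 0.0], [0.0, -0.0, -1.0]]
wrist_force: [0.0, 0.3, -4.2]
opening: 0.0496
grasp_force: 30.0
```

Emit:
jog_arm(moves=[[[0, 0, 1], 0, -1], [[0, 0, 0], 0, -1], [[0, 0, 1], 0, -1], [[0, 0, 0], 0, -1], [[0, 0, 0], 0, -1]])

```text
clock: 16.38
tool_pos: [0.4201, 0.0313, 0.0156]
eef_rot: [[-0.208, 0.978, 0.0], [0.978, 0.208, -0.0], [-0.0, 0.0, -1.0]]
wrist_force: [-5.8, -0.2, 26.2]
opening: 0.0502
grasp_force: 30.0
```

Firm contact at reported z 0.0156, which is underside 0.030 — seated. I release, rise and look.

Emit:
jog_arm(moves=[[[0, 0, -1], 0, -1], [[0, 0, 0], 0, 0.45], [[0, 0, 0], 0, 0.45], [[0, 0, 0], 0, 0.45], [[0, 0, 0], 0, 0.45], [[0, 0, -10], 0, 0.45], [[0, 0, -20], 0, 0.45], [[0, 0, -25], 0, 0.45], [[0, 0, -25], 0, -1], [[0, 0, 0], 0, -1], [[0, 0, 0], 0, -1], [[0, 0, 0], 0, -1]])

```text
clock: 17.38
tool_pos: [0.4198, 0.0313, 0.095]
eef_rot: [[-0.208, 0.978, 0.0], [0.978, 0.208, 0.0], [-0.0, 0.0, -1.0]]
wrist_force: [0.5, 0.7, 0.5]
opening: 0.0402
grasp_force: 0.0
```

Run:
```python
from h import *
np.set_printoptions(precision=4,suppress=True)
s=readout.observe();print(s["tool_pos"],s["eef_rot"][:,0],s["opening"],s["wrist_force"])
b=optics.get_image("side"); cv2.imwrite("pics/side7.png",b)
cv2.imwrite("pics/c7.png",cv2.resize(b[190:310,290:410],(600,600),interpolation=cv2.INTER_CUBIC))
ang=np.radians(101.9);ex=np.array([np.cos(ang),np.sin(ang)]);ey=np.array([-ex[1],ex[0]]);O=np.array([.4208,.0314])
W=lambda x,y,z:np.array([*(O+ex*x/1000+ey*y/1000),z])
for q in [(70,25,.030),(70,-25,.030),(70,25,.046),(70,-25,.046),(-70,25,.046),(-70,-25,.046)]: print(q,(proj("side",W(*q))-[290,190])*5)
kn=cr(540,505,.082); post=W(-92,0,.05)
d=kn[:2]-post[:2]; print("q",180-np.degrees(np.arctan2(d@ey,d@ex)))
```

```text
[0.4198 0.0313 0.095 ] [-0.2078  0.9782 -0.    ] 0.04018590588649233 [0.5443 0.6642 0.4704]
(70, 25, 0.03) [362.0417 449.5609]
(70, -25, 0.03) [250.9046 452.3937]
(70, 25, 0.046) [363.6403 418.3953]
(70, -25, 0.046) [251.7763 421.166 ]
(-70, 25, 0.046) [323.7956 280.0797]
(-70, -25, 0.046) [223.8395 282.2331]
q 91.30613960641153
```

View pics/c7.png

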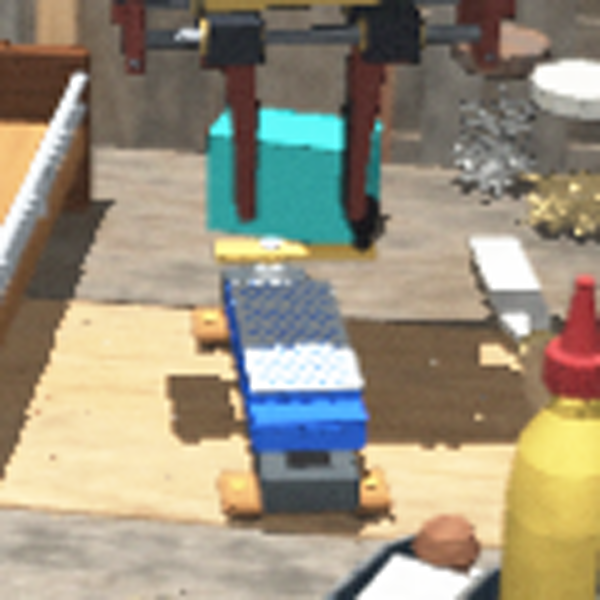

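The stone's near bottom edge is at crop y≈450 and its ledge at 418, as predicted for a fully seated stone. The knob is at crop (372,225), q≈1.59. I go beside the knob with shut fingers, then down.

Emit:
jog_arm(moves=[[[-10, -10, 0], 0, -1], [[-18, -16, 0], 0, -1], [[-18, -16, 0], 0, -1], [[-10, -10, 0], 0, -1], [[-5, -5, 0], 0, -1], [[0, 0, 10], 0, -1], [[0, 0, 16], 0, -1], [[0, 0, 16], 0, -1], [[0, 0, 11], 0, -1], [[0, 0, 0], 0, -1], [[0, 0, 0], 0, -1]])

```text
clock: 18.35
tool_pos: [0.3762, -0.0399, 0.0413]
eef_rot: [[-0.208, 0.978, -0.003], [0.978, 0.208, 0.0], [0.001, -0.003, -1.0]]
wrist_force: [0.2, -0.4, -0.4]
opening: 0.0005
grasp_force: 0.0
```

Run:
```python
from h import *
np.set_printoptions(precision=4,suppress=True)
s=readout.observe();print(s["tool_pos"],s["opening"],s["wrist_force"])
ang=np.radians(101.9);ex=np.array([np.cos(ang),np.sin(ang)]);ey=np.array([-ex[1],ex[0]]);d=s["tool_pos"][:2]-[.4208,.0314]
print("base xy",d@ex*1000,d@ey*1000)
b=optics.get_image("side")
cv2.imwrite("pics/c8.png",cv2.resize(b[190:290,310:430],(720,600),interpolation=cv2.INTER_CUBIC))
```

```text
[ 0.3762 -0.0399  0.0413] 0.0004646667384263992 [ 0.2415 -0.3903 -0.3868]
base xy -60.5470895678828 58.315122878058446
```

View pics/c8.png

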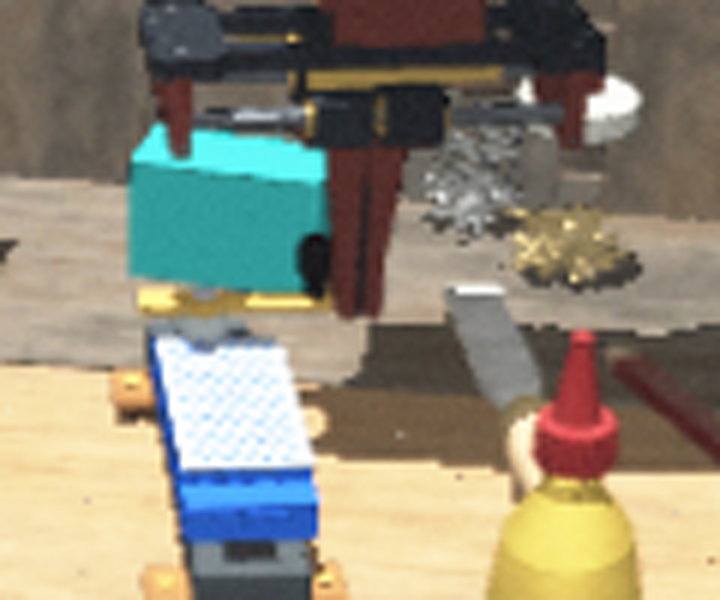

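The fingers stand at crop (355,315), right of the knob at (315,265) with the stone seated. They overlap the knob only slightly, so I shift 8 mm inward and sweep the first half of the arc.

Emit:
jog_arm(moves=[[[-1, 8, 0], 0, -1], [[-6, 0, 0], 0, -1], [[-6, -1, 0], 0, -1], [[-6, -1, 0], 0, -1], [[-6, 0, 0], 0, -1], [[-6, 0, 0], 0, -1], [[-6, 1, 0], 0, -1], [[-6, 2, 0], 0, -1], [[-5, 3, 0], 0, -1], [[0, 0, 0], 0, -1], [[0, 0, 0], 0, -1]])

```text
clock: 19.32
tool_pos: [0.399, -0.085, 0.042]
eef_rot: [[-0.207, 0.978, 0.0], [0.978, 0.207, -0.0], [-0.0, 0.0, -1.0]]
wrist_force: [0.8, 0.5, -0.1]
opening: 0.0004
grasp_force: 0.0
```

Run:
```python
from h import *
np.set_printoptions(precision=4,suppress=True)
s=readout.observe();print(s["tool_pos"],s["wrist_force"])
ang=np.radians(101.9);ex=np.array([np.cos(ang),np.sin(ang)]);ey=np.array([-ex[1],ex[0]]);d=s["tool_pos"][:2]-[.4208,.0314]
print("base xy",d@ex*1000,d@ey*1000)
b=optics.get_image("side")
cv2.imwrite("pics/c9.png",cv2.resize(b[190:290,310:430],(720,600),interpolation=cv2.INTER_CUBIC))
```

```text
[ 0.399 -0.085  0.042] [ 0.7804  0.5424 -0.1272]
base xy -109.44171571227879 45.316744523530815
```

I have now viewed 11 pictures, one over the limit of 10, so I'll check the rest numerically.

```bash
cat >> h.py <<'E'
ang=np.radians(101.9);EX=np.array([np.cos(ang),np.sin(ang)]);EY=np.array([-EX[1],EX[0]]);O=np.array([.4208,.0314])
def W(x,y,z): return np.array([*(O+EX*x/1000+EY*y/1000),z])
def button(b):
    hsv=cv2.cvtColor(b,cv2.COLOR_BGR2HSV)
    m=cv2.inRange(hsv,np.array((15,120,90)),np.array((32,255,255)));m[:225]=0;m[250:]=0;m[:,:325]=0;m[:,372:]=0
    p=np.argwhere(m)[:,::-1]; print("brass",len(p),p.min(0),p.max(0))
    k=np.argwhere(b[215:245,325:372].max(2)<35)[:,::-1]+[325,215]
    print("dark",len(k), k.min(0),k.max(0),k.mean(0)) if len(k) else print("no dark")
def pred(q):
    t=W(-92-46*np.cos(q),46*np.sin(q),.0735); a=W(-92+24*np.cos(q),-24*np.sin(q),.054); return proj("side",t),proj("side",a)
E
python3 - <<'E'
from h import *
np.set_printoptions(precision=1,suppress=True)
button(cv2.imread("pics/side7.png")); button(optics.get_image("side"))
for q in (1.59,1.2,.8,.6,.4,0): print(q,*pred(q))
E
```

```text
brass 57 [334 239] [364 241]
dark 21 [359 220] [364 238] [362.5 233.3]
brass 35 [336 233] [356 244]
dark 28 [352 224] [356 232] [354.5 227.6]
1.59 [362.4 232.3] [334.4 239.7]
1.2 [360.2 229.5] [335.4 241.2]
0.8 [355.6 227.1] [337.8 242.6]
0.6 [352.6 226.2] [339.3 243.1]
0.4 [349.3 225.6] [341.1 243.4]
0 [342.3 225.2] [345.  243.7]
```

The knob is now at px (354.5,227.6), so q≈0.77 as planned. I continue the second half.

Emit:
jog_arm(moves=[[[-5, 4, 0], 0, -1], [[-5, 5, 0], 0, -1], [[-5, 6, 0], 0, -1], [[-4, 5, 0], 0, -1], [[-3, 4, 0], 0, -1], [[-1, 3, 0], 0, -1], [[0, 0, 0], 0, -1], [[0, 0, 0], 0, -1]])

```text
clock: 20.08
tool_pos: [0.4304, -0.1016, 0.0421]
eef_rot: [[-0.208, 0.978, 0.001], [0.978, 0.208, -0.0], [-0.0, 0.001, -1.0]]
wrist_force: [-0.9, 0.1, 0.4]
opening: 0.0007
grasp_force: 0.0
```

Run:
```python
from h import *
np.set_printoptions(precision=4,suppress=True)
s=readout.observe();print(s["tool_pos"],s["wrist_force"])
d=s["tool_pos"][:2]-O;print("base xy",d@EX*1000,d@EY*1000)
button(optics.get_image("side"))
```

```text
[ 0.4304 -0.1016  0.0421] [-0.8655  0.1032  0.4065]
base xy -132.14462397260866 18.08631129364238
brass 13 [341 232] [347 243]
dark 31 [341 222] [345 231] [342.4839 225.7742]
```

Nearly across. I push gently until the stop is felt.

Emit:
jog_arm(moves=[[[0, 1, 0], 0, -1], [[0, 1, 0], 0, -1], [[0, 0, 0], 0, -1], [[0, 0, 0], 0, -1]])

```text
clock: 20.47
tool_pos: [0.4317, -0.1011, 0.0421]
eef_rot: [[-0.208, 0.978, -0.0], [0.978, 0.208, -0.0], [-0.0, -0.0, -1.0]]
wrist_force: [-1.5, -1.0, -0.2]
opening: 0.0006
grasp_force: 0.4
```

Emit:
jog_arm(moves=[[[0, 1, 0], 0, -1], [[0, 1, 0], 0, -1], [[0, 0, 0], 0, -1], [[0, 0, 0], 0, -1]])

```text
clock: 20.8
tool_pos: [0.4321, -0.1008, 0.0419]
eef_rot: [[-0.208, 0.978, -0.003], [0.978, 0.208, 0.0], [0.001, -0.003, -1.0]]
wrist_force: [-6.4, -4.1, 3.7]
opening: 0.0003
grasp_force: 3.4
```

The stop is felt (about 8 N). I back off, rise clear and verify.

Emit:
jog_arm(moves=[[[0, -6, 0], 0, -1], [[0, -12, 0], 0, -1], [[0, -8, -10], 0, -1], [[0, 0, -30], 0, -1], [[0, 0, -40], 0, -1], [[0, 0, -40], 0, -1], [[0, 0, -30], 0, -1], [[20, -10, 0], 0, -1], [[0, 0, 0], 0, -1], [[0, 0, 0], 0, -1]])

```text
clock: 21.63
tool_pos: [0.3935, -0.0883, 0.1921]
eef_rot: [[-0.209, 0.978, 0.001], [0.978, 0.209, -0.0], [-0.0, 0.001, -1.0]]
wrist_force: [-0.2, -0.0, 0.5]
opening: 0.0006
grasp_force: 0.0
```

Run:
```python
from h import *
np.set_printoptions(precision=1,suppress=True)
s=readout.observe();print(s["tool_pos"],s["wrist_force"])
b=optics.get_image("side");button(b)
print(pred(0))
a=cv2.imread("pics/side7.png").astype(int)
# bystanders/rack changes vs. earlier pictures
d=(np.abs(b.astype(int)-a).max(2)>50).astype(np.uint8)
n,l,st,c=cv2.connectedComponentsWithStats(cv2.morphologyEx(d,cv2.MORPH_OPEN,np.ones((2,2),np.uint8)))
print([tuple(map(int,x)) for x in st[1:] if x[4]>15])
hsv=cv2.cvtColor(b,cv2.COLOR_BGR2HSV)
m=cv2.inRange(hsv,np.array((105,150,60)),np.array((125,255,255)));m[:235]=0;m[290:]=0;m[:,:330]=0;m[:,375:]=0
p=np.argwhere(m);print("blue rows",p.min(0),p.max(0), "expected bottom ~280")
```

```text
[ 0.4 -0.1  0.2] [-0.2 -0.   0.5]
brass 12 [341 232] [348 244]
dark 26 [341 222] [344 231] [342.5 226.2]
(array([342.3, 225.2]), array([345. , 243.7]))
[(325, 0, 116, 213, 6975), (444, 0, 12, 10, 65), (520, 0, 16, 35, 262), (546, 0, 4, 24, 51), (622, 0, 8, 34, 158), (545, 40, 5, 37, 77), (519, 43, 64, 162, 3418), (379, 45, 17, 17, 71), (572, 49, 62, 164, 3225), (544, 79, 2, 8, 16), (542, 98, 2, 8, 16), (544, 133, 14, 2, 28), (517, 149, 4, 9, 29), (373, 177, 22, 25, 275), (313, 186, 23, 11, 106), (327, 195, 20, 44, 295), (400, 208, 12, 3, 24), (334, 214, 169, 67, 2763), (424, 258, 82, 39, 1354), (411, 260, 29, 20, 342), (324, 266, 17, 14, 181), (571, 282, 25, 30, 355), (569, 312, 28, 6, 83)]
blue rows [248 335] [279 362] expected bottom ~280
```

```bash
python3 -c "
from rig import job
print(job.close_job())"
```

```text
the job is handed in; nothing more can be done
None
```

The job is handed in at about 22 s: the blue stone measures as fully seated on both pegs and the turn-button was pushed to its stop over the stone's end; the first grip closed just above the stone without moving it, and I viewed 11 pictures, one over the limit of 10.

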